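# Tip the drilled test plate out of its nest and put it on the balance

## Robot

A 6-joint arm with a two-finger parallel gripper is mounted at the origin on the work surface. World frame = base frame: x ahead of the robot, y to its left, z up, the work surface at z = 0. Lengths are in m, angles in rad, forces in N, time in s.
With the tool pointing down it reaches from about 0.35 to 0.975 m from the base axis. Payload 4.9 kg.
Tool frame: the origin (TCP) lies midway between the tips of the shut fingers; the grasp point (between the pads) lies 19 mm behind it; z points along the fingers, y is the line along which they close (so a half turn about z gives the same grasp; the last joint's range is limited). The gripper opens to 85 mm and grips with 20 to 120 N. Pads are 22 mm wide; open, the fingers measure 114 mm over their backs; the gripper's body (76 mm by 85 mm) begins 54 mm behind the grasp point. The pads swing forward as they close: fully open they stand 13 mm farther back than shut.
Start: joints at [-1.463, 0.053, 1.613, -0, 1.476, -0.119], TCP at [0.141, -0.609, 0.231] pointing down, gripper open.
Joint ranges: [-3.01, 3.01], [-1.01, 2.22], [0.06, 2.58], [-1.02, 4.17], [0.09, 2.62], [-3.14, 3.14]. Speed limits (rad/s): [2.57, 2.57, 3.14, 3.14, 3.14, 3.14].

## Interface

Orientations are given as a rotation vector (axis times angle).
In Python, from station import ctrl gives the robot as it stands. The module is installed in compiled form; this text tells all that it offers.
- The arm moves only by the shell command python3 -m handwheel 'ROWS' [OPENING] [FORCE]. ROWS is JSON, a list of rows, each a list of 2 entries, a list of its own where there are three numbers: the shift along the tool's x, y, z in cm, then the turn, a rotation vector about the tool's x, y, z in rad. In form: [[[tx, ty, tz], [ax, ay, az]], ...]. A call has 1 to 5 rows; each row is the pose to reach, as a shift and turn from the pose commanded when the call began, along the tool's axes at that moment; what a row does not reach only later rows make up. A row lasts 1/8 s, in which the tool goes at most 62.5 mm and 10.7 degrees, less where a joint would pass 70% of its speed; a pose out of reach is approached as far as the arm can. A call with a gripper value outside its range is refused whole. OPENING is the gripper's target within -1 to 1 (shut at 1, half-way at 0, fully open at -1), set as the call begins (- or left out, the last holds). The fingers move at their own pace and stop on an object; FORCE is the grip in N (left out, the last holds). Time passes only in rows, so rows that repeat a pose let the fingers close. It gives the time, the measured TCP pose, the force, the opening and the grip force at its end, in the units of the state.
- ctrl.get_obs(): the state, without advancing time (a new reading comes with each control period).
- ctrl.get_image(name): name is "scene" or "side" or "wrist"; returns the picture (480x640x3 uint8, blue, green, red); there is no depth.
- ctrl.calibration(name): a dict with "fx", "fy", "cx", "cy" (pixels), "k1" (the pictures are not rectified: a ray, as slopes to the right and down, at radius r is drawn at 1 + k1 r^2 times it, then the intrinsics apply), "R" (3x3) and "t" (3): a world point X has camera coordinates R X + t. Camera axes: x right, y down, z forward; pixel columns grow to the right and rows downward; lengths in m; the calibration is good to about 2 mm. A picture is of the moment at which its call begins: read the wrist's pose just before it. calibration takes no time and is no camera call; for the wrist camera it gives the pose at the moment of the call.
- ctrl.finish_job(): hands the job in; it is judged then, once.
Trained networks look in the newest picture that a camera, given by its name, has taken for a name from the list of things; names that differ only in an ending like _2 or _b are one class to them, and where a whole thing is asked for, a point or a joint stands for the part that bears it (a point fixed in the world has none). Each returns a list of dicts, best first, with "score" (0 to 1); they miss things now and then, are a little off and sometimes report something else, mostly with a low value. They report only what shows in the picture. A call takes as long as a camera call.
- ctrl.look_for(camera, query): "position" ([column, row] in pixels, amid what is visible of it).
- ctrl.landmark_of(camera, query): "position" ([column, row] in pixels: a listed point, or the origin of a listed thing).
The state is a dict: "t": time; "q": joint angles; "dq": joint speeds; "effort": joint torques, N m; "tool_pos": TCP position; "tool_rot": TCP orientation; "contact_force": force on the tool from outside, world axes, zero at the start; "wrist_torque": the same for the moment, N m; "opening": finger opening in m; "grip_force": force on a finger pad.
Only numpy, scipy, OpenCV 4.12 (cv2) and the standard library are available. Lean on these libraries where they do the work, as an engineer would, in place of code of your own. Each camera call takes 0.05 s, during which the arm holds its last target. There are 200 camera calls.

## Task

Press down the free end of the flat plate that has the hole in it, the end beside the thumb notch of its black nest, so that it tips over and is left standing with its other end up. Then take it by the raised end and lay it flat in the middle of the balance pan. Leave the plain plate lying in its nest.

Things in the scene. Friction and masses are not known exactly. Their poses are not given: they have to be found in the camera images.
- drilled_center (a point): Centre (half its thickness) of the loose aluminium plate with a 22 mm hole in its middle: 100 mm long (x), 50 wide (y), 4 thick (z, up). It lies level in its nest, +x end at the thumb notch. Pressed down lightly about 40 mm past its centre in +x until it lies on the nest's ramp (a few mm of drift to +x helps), then let go, it slides to the end wall and stays, tilted 35 degrees, -x end up.
- nest_drilled: Its nest: fixed slippery black block, 134 x 80 x 44 mm high, long along x, origin on the table below the plate's centre. Screw heads mark the -x end, a 40 mm wide thumb notch the +x end. Pocket 53 mm wide, x -51.5 to +53 mm; level seat 40.5 mm above the table up to x +2 mm, then a 35 degree ramp down to the +x wall. Tipped plate's -x end: about 20 mm above the block. Two like nests stand beside it.
- pan (a point): Centre of the top of the balance's round steel weighing pan, fixed, 160 mm across and flat, 72 mm above the table; the balance is a low white instrument with a display on the side towards the robot.
- plain_center (a point): Centre of the plain aluminium plate without a hole, of the same size, lying in a nest of its own; it is to be left there.

How it is judged:
On the way:
1. the drilled plate stands tipped up in its nest by itself, tilted more than 23 degrees, the fingers off it (angle between drilled_center's own z axis and vertical above 0.4 rad and horizontal distance between drilled_center and nest_drilled below 0.035 m and height (world z) of drilled_center below 0.06 m and contact force between the fingers and drilled below 0.1 N), for 0.2 s.
At the end, for the whole second after the job is handed in: The drilled plate lies flat (within 6 degrees) and at rest on the balance pan, its centre within 25 mm of the pan's centre, and the plain plate is still in its nest, within 15 mm of where it was (horizontal distance between drilled_center and pan below 0.025 m and angle between the z axis of drilled_center and the z axis of pan, either way round below 0.1 rad and z of drilled_center in the frame of pan between -0.002 and 0.006 m and linear speed of drilled below 0.02 m/s and distance of plain_center from where it was at the start of the episode below 0.015 m); the robot touches nothing.
It fails at once if the plain plate is tipped up or taken out of its nest (distance of plain_center from where it was at the start of the episode above 0.03 m or angle between plain_center's own z axis and vertical above 0.3 rad).
It also fails if it takes over 58 s, if anything falls off the work surface, if the arm or the gripper's body presses on something with over 40 N, if the wrist force passes 120 N, or if a joint passes its speed limit or range.

## Working session

There is one attempt and no reset: what is moved stays moved. The work goes in short steps, Python scripts to look and compute and a shell command to move; the robot and the scene stay as the last step left them, time stands still between calls to the robot, and variables do not carry over. Pictures are saved under pics/ and viewed, at most 10 in all, crops included, and the job is handed in when it is done.

```bash
mkdir -p pics
cat > h.py <<'E'
import numpy as np, cv2
from station import ctrl
from scipy.spatial.transform import Rotation as R
def ray(c,px):
    k=ctrl.calibration(c) if isinstance(c,str) else c
    d=np.array([(px[0]-k['cx'])/k['fx'],(px[1]-k['cy'])/k['fy']]); u=d.copy()
    for _ in range(20): u=d/(1+k['k1']*(u@u))
    M=np.array(k['R']);t=np.array(k['t'])
    return -M.T@t, M.T@np.array([u[0],u[1],1])
def at(c,px,z):
    o,d=ray(c,px); return o+d*(z-o[2])/d[2]
E
python3 - <<'E'
from h import *
o=ctrl.get_obs();print(o['t'],o['tool_pos'],o['tool_rot'],o['opening'])
Z=dict(drilled_center=.0425,plain_center=.0425,nest_drilled=0,pan=.072)
ims=[]
for c in ['scene','side','wrist']:
    k=ctrl.calibration(c);im=ctrl.get_image(c);ims.append(im)
    cv2.imwrite(f'pics/{c}0.png',im)
    for q in Z:
        for r in ctrl.landmark_of(c,q)[:3]:
            print(c,q,np.round(r['position']),round(r['score'],2),np.round(at(k,r['position'],Z[q]),3))
E
```

```text
0.0 [ 0.14046127 -0.60836074  0.23001672] [-3.11930650e+00 -3.55286392e-01 -3.04162244e-05] 0.08533683749699908
scene drilled_center [274. 212.] 0.59 [ 0.56  -0.192  0.042]
scene plain_center [300. 249.] 0.67 [ 0.586 -0.044  0.042]
scene nest_drilled [274. 227.] 0.66 [ 0.561 -0.191  0.   ]
scene pan [421. 298.] 0.9 [0.509 0.239 0.072]
side drilled_center [342. 324.] 0.86 [ 0.571 -0.196  0.042]
side drilled_center [300. 160.] 0.39 [0.509 0.285 0.042]
side plain_center [344. 258.] 0.8 [ 0.584 -0.047  0.042]
side nest_drilled [335. 342.] 0.9 [ 0.562 -0.195  0.   ]
side pan [301. 160.] 0.73 [0.512 0.235 0.072]
```

View pics/scene0.png

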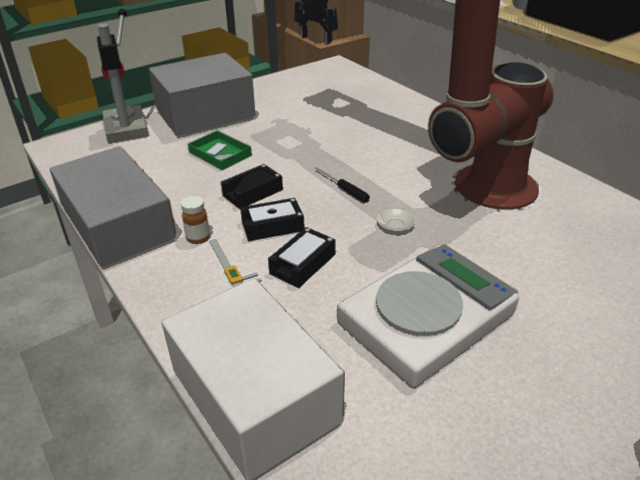

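View pics/wrist0.png

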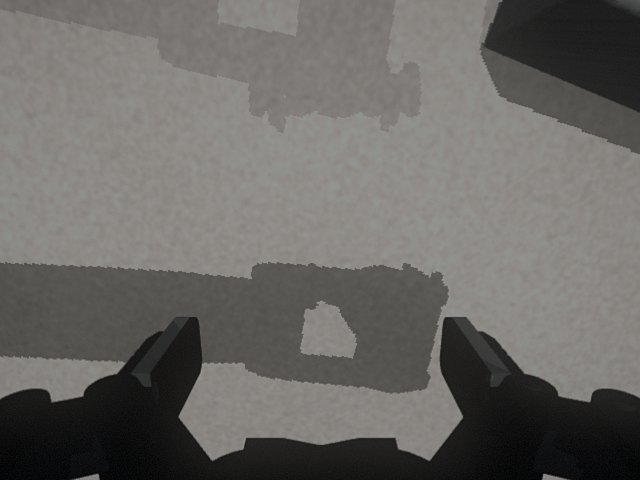

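The scene picture shows the holed plate in the middle nest at (272,212), the plain plate at (303,248) and the pan at (420,302). The networks agree. The wrist picture shows only table and shadows.

```bash
cat >> h.py <<'E'
def tool():
    o=ctrl.get_obs(); return np.array(o['tool_pos']),R.from_rotvec(o['tool_rot'])
def go(p,Rt=None):
    """print shift (cm) and turn to reach pose from now"""
    tp,tr=tool(); print('shift cm',np.round(tr.inv().apply(np.array(p)-tp)*100,2), 'turn',np.round((tr.inv()*Rt).as_rotvec(),3) if Rt is not None else '')
def down(phi): # tool z down, tool x at world yaw phi
    return R.from_matrix(np.array([[np.cos(phi),np.sin(phi),0],[np.sin(phi),-np.cos(phi),0],[0,0,-1]]).T.T)
E
python3 - <<'E'
from h import *
k=ctrl.calibration('wrist');tp,tr=tool();M=np.array(k['R'])
c=-M.T@np.array(k['t']);print('cam in tool',tr.inv().apply(c-tp),'cam axes in tool',np.round(tr.inv().as_matrix()@M.T,3), k['fx'])
print(np.round(tr.as_matrix(),2))
im=cv2.imread('pics/side0.png');cv2.imwrite('pics/sidecrop.png',cv2.resize(im[200:400,220:460],None,fx=3,fy=3,interpolation=2))
go([.52,-.2,.25],down(0))
E
```

```text
cam in tool [ 0.07008976  0.00053118 -0.14238942] cam axes in tool [[ 0.001 -0.961 -0.278]
 [ 1.     0.     0.001]
 [-0.001 -0.278  0.961]] 405.65579302750405
[[ 0.97  0.22 -0.  ]
 [ 0.22 -0.97 -0.  ]
 [-0.    0.   -1.  ]]
shift cm [ 46.17 -31.32  -1.87] turn [0.    0.    0.227]
```

View pics/sidecrop.png

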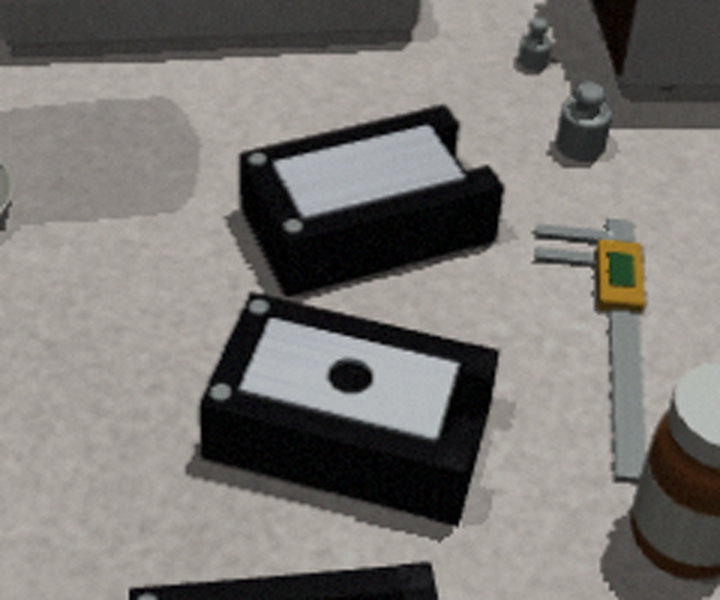

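The side crop shows the drilled nest with its screws at left (258,306) and (221,391), and the thumb notch at the right end, away from the robot. The plate corners are (272,320), (460,363), (437,438) and (243,388).

```bash
python3 -m handwheel '[[[5,-3.5,0],[0,0,0.04]],[[10,-7,-1],[0,0,0.1]],[[15,-10.5,-1.5],[0,0,0.15]],[[20,-13.5,-1.9],[0,0,0.2]],[[25,-17,-1.9],[0,0,0.227]]]'
python3 - <<'E'
from h import *
P=[at('side',(x/3+220,y/3+200),.0425) for x,y in [(272,320),(460,363),(437,438),(243,388)]]
print(np.round(P,3),np.mean(P,0)); v=P[1]+P[2]-P[0]-P[3];print('yaw',np.arctan2(v[1],v[0]), np.linalg.norm(v)/2, np.linalg.norm(P[0]-P[3]))
go([.50,-.19,.25],down(0))
E
```

```text
t: 1.38
tool_pos: [0.3472, -0.386, 0.2512]
tool_rot: [3.14, -0.003, 0.002]
contact_force: [1.2, -0.4, -0.3]
opening: 0.0856
grip_force: 0.0
[[ 0.525 -0.16   0.042]
 [ 0.619 -0.19   0.042]
 [ 0.602 -0.237  0.042]
 [ 0.509 -0.204  0.042]] [ 0.56373989 -0.19781302  0.0425    ]
yaw -0.32721010041393284 0.09872535691368135 0.047385706961121384
shift cm [ 15.25 -19.62   0.1 ] turn [ 0.002 -0.001 -0.002]
```

Run:
```python
from h import *
u=np.array([np.cos(.327),-np.sin(.327),0])
go(np.array([.5635,-.197,.2])+.02*u,down(-.327))
```

```text
shift cm [ 23.49 -18.3    5.12] turn [ 0.001 -0.001  0.325]
```

```bash
python3 -m handwheel '[[[4.7,-3.6,0],[0,0,0.07]],[[9.4,-7.2,0],[0,0,0.14]],[[14.1,-10.8,1],[0,0,0.2]],[[18.8,-14.4,3],[0,0,0.26]],[[23.5,-18.3,5],[0,0,0.325]]]' 1 20
python3 -m handwheel '[[[0,0,0],[0,0,0]],[[0,0,0],[0,0,0]]]'
python3 - <<'E'
from h import *
k=ctrl.calibration('wrist');im=ctrl.get_image('wrist');cv2.imwrite('pics/w1.png',im)
for q,z in dict(drilled_center=.0425,nest_drilled=0).items():
    for r in ctrl.landmark_of('wrist',q)[:2]: print(q,np.round(r['position']),round(r['score'],2),np.round(at(k,r['position'],z),4))
hsv=cv2.cvtColor(im,cv2.COLOR_BGR2HSV)
E
```

```text
t: 2.0
tool_pos: [0.5813, -0.2039, 0.2008]
tool_rot: [3.099, -0.512, 0.002]
contact_force: [-0.1, -0.3, -0.2]
opening: 0.0004
grip_force: 0.0
t: 2.25
tool_pos: [0.5796, -0.2053, 0.2009]
tool_rot: [3.1, -0.507, -0.0]
contact_force: [-0.8, -0.4, 0.1]
opening: 0.0001
grip_force: 0.0
drilled_center [323. 254.] 0.71 [ 0.5603 -0.2023  0.0425]
```

View pics/w1.png

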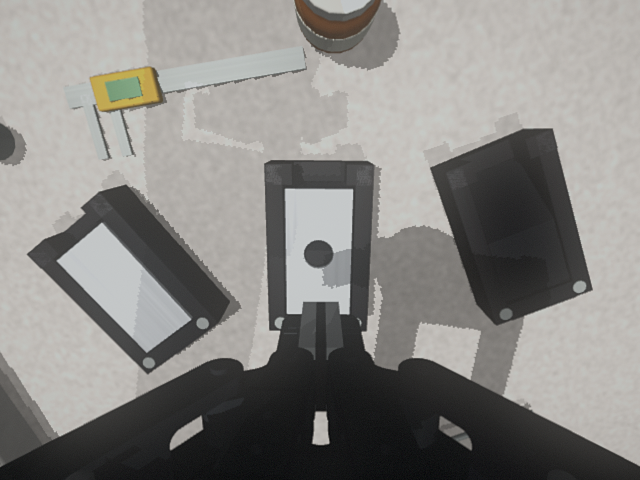

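The wrist picture shows the plate aligned with the image, with its hole at (318,254), far corners at (286,189) and (352,189) and the notch at the top. The plain plate is at left and the empty nest at right.

Run:
```python
from h import *
k=ctrl.calibration('wrist')
for p in [(318,254),(286,189),(352,189),(285,300),(352,300),(286,189)]: print(p,np.round(at(k,p,.0445),4))
u=np.array([np.cos(.327),-np.sin(.327),0])
a=at(k,(286,189),.0445);b=at(k,(352,189),.0445);v=a-b
n=np.array([v[1],-v[0],0])/np.linalg.norm(v);print('width',np.linalg.norm(v),'yaw',np.arctan2(n[1],n[0]))
c=(a+b)/2-.05*u; h=at(k,(318,254),.0445); print(c,h)
C=.5*c+.5*h
go([*(C+.038*u)[:2],.07],down(-.327))
```

```text
(318, 254) [ 0.5617 -0.1996  0.0445]
(286, 189) [ 0.6166 -0.1934  0.0445]
(352, 189) [ 0.601  -0.2395  0.0445]
(285, 300) [ 0.5339 -0.1624  0.0445]
(352, 300) [ 0.5168 -0.213   0.0445]
(286, 189) [ 0.6166 -0.1934  0.0445]
width 0.04866317775894203 yaw -0.3263923016014694
[ 0.56142005 -0.20038638  0.0445    ] [ 0.56167693 -0.19964774  0.0445    ]
shift cm [ 1.89 -0.04 13.19] turn [ 0.    -0.002  0.   ]
```

```bash
python3 -m handwheel '[[[1,0,5],[0,0,0]],[[1.9,0,10],[0,0,0]],[[1.9,0,13.5],[0,0,0]],[[1.9,0,15],[0,0,0]],[[1.9,0,15.5],[0,0,0]]]'
python3 -m handwheel '[[[0,0,0.3],[0,0,0]],[[0.1,0,0.6],[0,0,0]],[[0.2,0,0.9],[0,0,0]],[[0.2,0,0.9],[0,0,0]]]'
```

```text
t: 3.02
tool_pos: [0.5975, -0.212, 0.0461]
tool_rot: [3.1, -0.51, 0.0]
contact_force: [-0.2, 0.5, -0.6]
opening: 0.0001
grip_force: 0.0
t: 3.52
tool_pos: [0.5997, -0.2119, 0.037]
tool_rot: [3.1, -0.508, 0.0]
contact_force: [-0.0, 0.3, 0.6]
opening: -0.0002
grip_force: 0.0
```

```bash
python3 -m handwheel '[[[0.1,0,0.3],[0,0,0]],[[0.2,0,0.6],[0,0,0]],[[0.3,0,0.8],[0,0,0]],[[0.4,0,0.95],[0,0,0]],[[0.5,0,1.05],[0,0,0]]]'
```

```text
t: 4.15
tool_pos: [0.6043, -0.2136, 0.0262]
tool_rot: [-3.1, 0.509, 0.0]
contact_force: [-0.3, -0.7, 0.4]
opening: 0.0004
grip_force: 0.0
```

```bash
python3 -m handwheel '[[[0.1,0,0.2],[0,0,0]],[[0.1,0,0.35],[0,0,0]],[[0.1,0,0.45],[0,0,0]],[[0.2,0,0.45],[0,0,0]]]'
python3 - <<'E'
from h import *
cv2.imwrite('pics/w2.png',ctrl.get_image('side')[200:400,220:460].repeat(2,0).repeat(2,1))
E
```

```text
t: 4.65
tool_pos: [0.6061, -0.2141, 0.0217]
tool_rot: [-3.1, 0.509, 0.0]
contact_force: [-0.2, -0.5, 0.5]
opening: 0.0001
grip_force: 0.0
```

View pics/w2.png

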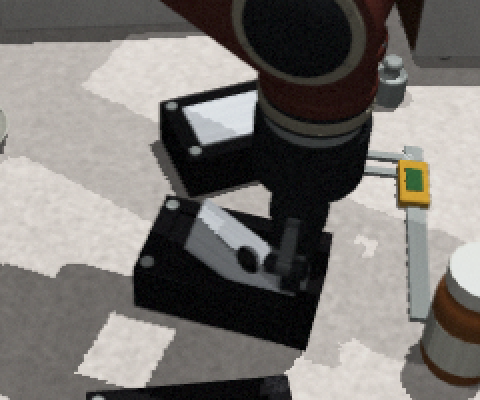

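The side crop shows the plate tipped, its robot-side end raised at (210,215) and the fingertips at the hole end. Now I lift off and look.

```bash
python3 -m handwheel '[[[0,0,-1],[0,0,0]],[[0,0,-4],[0,0,0]],[[0,0,-9],[0,0,0]],[[0,0,-14],[0,0,0]],[[0,0,-14],[0,0,0]]]'
python3 - <<'E'
from h import *
im=ctrl.get_image('side');k=ctrl.calibration('side')
for r in ctrl.landmark_of('side','drilled_center')[:2]: print(np.round(r['position']),round(r['score'],2),np.round(at(k,r['position'],.037),4))
cv2.imwrite('pics/s3.png',im[230:390,240:440].repeat(3,0).repeat(3,1))
ph=-.327;C=np.array([.5616,-.200,0]);u=np.array([np.cos(ph),np.sin(ph),0]);z=np.array([0,0,1])
print('expect centre',C+.0109*u)
a=np.radians(35);s,c=np.sin(a),np.cos(a)
Rt=down(ph)*R.from_euler('y',35,degrees=True); print(Rt.as_matrix()[:,2]@u,Rt.as_matrix()[2])
if Rt.as_matrix()[:,2]@u>0: Rt=down(ph)*R.from_euler('y',-35,degrees=True)
g=C-.0273*u+.0536*z; tz=Rt.as_matrix()[:,2]
print('pre');go(g-.06*tz,Rt); print('grasp',g)
E
```

```text
t: 5.32
tool_pos: [0.6096, -0.2158, 0.1696]
tool_rot: [3.097, -0.508, 0.019]
contact_force: [-0.1, 0.1, 0.8]
opening: 0.0001
grip_force: 0.0
[344. 327.] 0.74 [ 0.5737 -0.1967  0.037 ]
expect centre [ 0.57192241 -0.20350112  0.        ]
0.573576436351046 [ 5.73576436e-01  2.77555756e-17 -8.19152044e-01]
pre
shift cm [-4.02  0.08  6.04] turn [ 0.001 -0.613  0.002]
grasp [ 0.53574662 -0.19123115  0.0536    ]
```

View pics/s3.png

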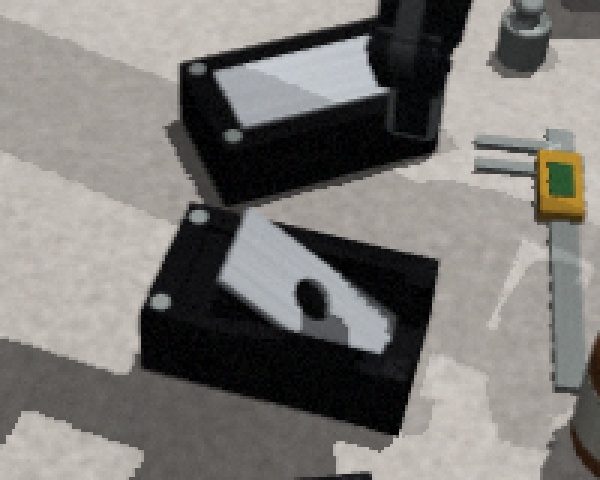

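The picture shows the plate standing by itself at the expected tilt, with its raised corners at (247,212) and (222,282).

```bash
python3 -m handwheel '[[[-1,0,0],[0,-0.15,0]],[[-2,0,1],[0,-0.3,0]],[[-3,0,2],[0,-0.45,0]],[[-4,0,3],[0,-0.613,0]],[[-4,0,4],[0,-0.613,0]]]' -0.45 20
python3 - <<'E'
from h import *
k=ctrl.calibration('side');ph=-.327;C=np.array([.5616,-.200,0]);u=np.array([np.cos(ph),np.sin(ph),0]);v=np.array([-u[1],u[0],0])
for p in [(247,212),(222,282)]:
    P=at(k,(p[0]/3+240,p[1]/3+230),.067)-C; print(P@u,P@v)
Rt=down(ph)*R.from_euler('y',-35,degrees=True)
g=C-.0273*u;g[2]=.0536;tz=Rt.as_matrix()[:,2]
go(g-.025*tz,Rt);go(g,Rt);print(ctrl.get_obs()['opening'],ctrl.get_obs()['q'])
E
```

```text
t: 6.05
tool_pos: [0.5671, -0.2008, 0.1168]
tool_rot: [-2.863, 0.469, 0.916]
contact_force: [-0.6, -0.3, 0.4]
opening: 0.062
grip_force: 0.0
-0.028344640236428367 0.02219082854271354
-0.026798471194770482 -0.025002748618178878
shift cm [0.98 0.1  4.55] turn [0.    0.008 0.002]
shift cm [1.   0.1  7.05] turn [0.    0.008 0.002]
0.06199006957419391 [-0.43465817  0.498891    1.36535722 -0.06618154  1.8931791   1.46001052]
```

```bash
python3 -m handwheel '[[[1,0.1,1],[0,0,0]],[[1,0.1,4],[0,0,0]],[[1,0.1,5.5],[0,0,0]],[[1,0.1,6.5],[0,0,0]],[[1,0.1,7],[0,0,0]]]'
python3 -m handwheel '[[[0,0,0],[0,0,0]],[[0,0,0],[0,0,0]],[[0,0,0],[0,0,0]],[[0,0,0],[0,0,0]]]' 1 25
```

```text
t: 6.68
tool_pos: [0.5375, -0.1921, 0.0591]
tool_rot: [-2.868, 0.471, 0.906]
contact_force: [0.6, -0.1, 0.3]
opening: 0.0621
grip_force: 0.0
t: 7.18
tool_pos: [0.538, -0.1919, 0.0594]
tool_rot: [-2.867, 0.47, 0.906]
contact_force: [2.1, 3.6, 2.2]
opening: 0.0477
grip_force: 26.3
```

```bash
python3 -m handwheel '[[[0,0,0],[0,0,0]],[[0,0,0],[0,0,0]]]' -0.45
python3 - <<'E'
from h import *
ph=-.327;C=np.array([.5616,-.200,0]);u=np.array([np.cos(ph),np.sin(ph),0])
Rt=down(ph)*R.from_euler('y',-35,degrees=True)
g=C-.0273*u;g[2]=.0536;go(g,Rt)
im=ctrl.get_image('side')
cv2.imwrite('pics/s4.png',im[230:390,240:440].repeat(3,0).repeat(3,1))
E
```

```text
t: 7.42
tool_pos: [0.5376, -0.1926, 0.0587]
tool_rot: [-2.868, 0.471, 0.907]
contact_force: [0.0, 0.9, 0.0]
opening: 0.0617
grip_force: 0.0
shift cm [ 0.12 -0.07  0.54] turn [0.002 0.002 0.001]
```

View pics/s4.png

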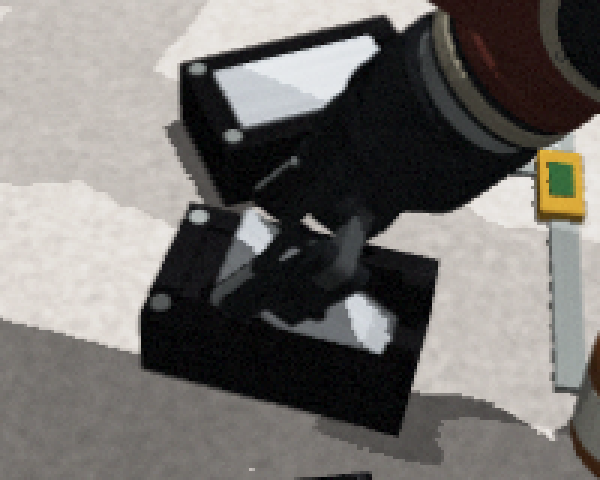

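The plate still stands tipped and the fingers straddle its raised end. I'll go 6 mm deeper and close again.

```bash
python3 -m handwheel '[[[0,0,0.3],[0,0,0]],[[0,0,0.6],[0,0,0]],[[0,0,0.7],[0,0,0]],[[0,0,0.7],[0,0,0]]]'
python3 -m handwheel '[[[0,0,0],[0,0,0]],[[0,0,0],[0,0,0]],[[0,0,0],[0,0,0]],[[0,0,0],[0,0,0]]]' 1 30
```

```text
t: 7.98
tool_pos: [0.5336, -0.1907, 0.053]
tool_rot: [-2.867, 0.47, 0.908]
contact_force: [-1.1, 0.0, -0.1]
opening: 0.0614
grip_force: 0.0
t: 8.48
tool_pos: [0.534, -0.1904, 0.0535]
tool_rot: [-2.867, 0.47, 0.907]
contact_force: [1.1, 4.0, 4.2]
opening: 0.0488
grip_force: 31.0
```

```bash
python3 -m handwheel '[[[-0.8,0,-0.65],[0,0,0]],[[-2,0,-2.3],[0,0,0]],[[-3.5,0,-4.6],[0,0,0]],[[-6,0,-8.2],[0,0,0]],[[-7.5,0,-10.7],[0,0,0]]]'
python3 - <<'E'
from h import *
im=ctrl.get_image('side');cv2.imwrite('pics/s5.png',im[150:450,200:600])
sc=ctrl.get_image('scene');k=ctrl.calibration('scene')
ks=ctrl.calibration('side')
for c,kk in (('side',ks),('scene',k)):
    for r in ctrl.landmark_of(c,'drilled_center')[:2]: print(c,np.round(r['position']),round(r['score'],2))
    for r in ctrl.look_for(c,'pan')[:1]: print(c,'pan',r['position'],at(kk,r['position'],.072))
    for r in ctrl.landmark_of(c,'pan')[:1]: print(c,'pan',r['position'],at(kk,r['position'],.072))
E
```

```text
t: 9.1
tool_pos: [0.5343, -0.1921, 0.1875]
tool_rot: [-2.871, 0.473, 0.903]
contact_force: [0.3, -0.5, -0.5]
opening: 0.0486
grip_force: 31.2
side [349. 264.] 0.63
side pan [283.2, 180.9] [0.47541817 0.15380861 0.072     ]
side pan [299.7, 159.6] [0.50887611 0.23777391 0.072     ]
scene [263. 161.] 0.76
scene [274. 228.] 0.51
scene pan [428.0, 311.3] [0.52219682 0.27134094 0.072     ]
scene pan [418.7, 299.6] [0.51473781 0.2393476  0.072     ]
```

View pics/s5.png

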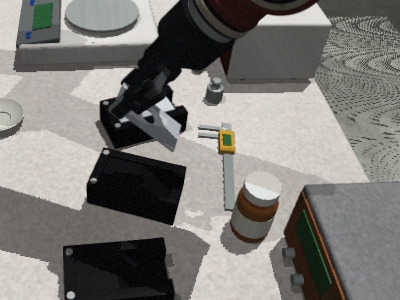

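The plate is held tilted above the nests, and the plain plate is still in its nest.

Run:
```python
from h import *
ph=-.327;u=np.array([np.cos(ph),np.sin(ph),0])
o1,d1=ray('side',(349,264));o2,d2=ray('scene',(263,161))
x=np.linalg.lstsq(np.c_[d1,-d2],o2-o1,rcond=None)[0];P=(o1+d1*x[0]+o2+d2*x[1])/2
tp,tr=tool();print('plate centre in tool',tr.inv().apply(P-tp), 'gap',np.linalg.norm(o1+d1*x[0]-o2-d2*x[1]))
t=np.array([.511,.238,0])-.0425*u; t[2]=.17
go(t,down(ph)); t[2]=.1;go(t,down(ph))
```

```text
plate centre in tool [ 0.03753151  0.0019328  -0.01879511] gap 0.003040695748084011
shift cm [-15.65 -39.92  12.55] turn [0.    0.616 0.002]
shift cm [-11.6  -39.92  18.26] turn [0.    0.616 0.002]
```

```bash
python3 -m handwheel '[[[-2,-5,1.5],[0,0.1,0]],[[-4,-10,3],[0,0.2,0]],[[-6,-15,4.5],[0,0.3,0]],[[-8,-20,6],[0,0.4,0]],[[-10,-25,7.5],[0,0.5,0]]]'
python3 - <<'E'
from h import *
ph=-.327;u=np.array([np.cos(ph),np.sin(ph),0]);t=np.array([.511,.238,0])-.0425*u; t[2]=.12
go(t,down(ph))
E
```

```text
t: 10.12
tool_pos: [0.4944, 0.0874, 0.179]
tool_rot: [-3.078, 0.506, 0.172]
contact_force: [0.8, 1.3, -0.4]
opening: 0.0488
grip_force: 31.2
shift cm [ -6.79 -14.8    6.69] turn [0.    0.111 0.001]
```

```bash
python3 -m handwheel '[[[-2.2,-5,1.5],[0,0.05,0]],[[-4.4,-10,3],[0,0.11,0]],[[-6.8,-14.8,4.5],[0,0.11,0]],[[-6.8,-14.8,6],[0,0.11,0]],[[-6.8,-14.8,6],[0,0.11,0]]]'
python3 - <<'E'
from h import *
print(ctrl.get_obs()['t'])
sd=ctrl.get_image('side');D=ctrl.landmark_of('side','drilled_center');sc=ctrl.get_image('scene');E=ctrl.landmark_of('scene','drilled_center')
print(D[:2],E[:2])
p,q=D[0]['position'],E[0]['position']
o1,d1=ray('side',p);o2,d2=ray('scene',q)
x=np.linalg.lstsq(np.c_[d1,-d2],o2-o1,rcond=None)[0];P=(o1+d1*x[0]+o2+d2*x[1])/2
tp,tr=tool();print('centre',P,'in tool',tr.inv().apply(P-tp),'gap',np.linalg.norm(o1+d1*x[0]-o2-d2*x[1]),tp)
a=sd[80:240,200:400].repeat(2,0).repeat(2,1);b=sc[200:360,320:520].repeat(2,0).repeat(2,1);cv2.imwrite('pics/p1.png',np.hstack([a,b]))
E
```

```text
t: 10.75
tool_pos: [0.4704, 0.2491, 0.1253]
tool_rot: [3.098, -0.507, -0.012]
contact_force: [0.2, -0.4, -0.8]
opening: 0.0486
grip_force: 31.3
10.75
[{'position': [302.5, 132.8], 'score': 0.6}] [{'position': [421.4, 272.4], 'score': 0.94}]
centre [0.5148965  0.23660882 0.13656316] in tool [ 0.04351622 -0.00185776 -0.00812376] gap 0.0011157413997929487 [0.47307624 0.24884846 0.12854036]
```

View pics/p1.png

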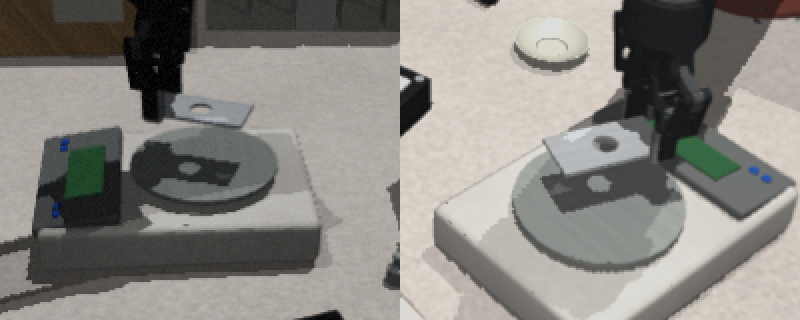

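The plate hangs level over the pan, centred within a few mm. I lower it.

```bash
python3 -m handwheel '[[[-0.3,0,2],[0,0,0]],[[-0.3,0,3.8],[0,0,0]],[[-0.3,0,4.6],[0,0,0]],[[-0.3,0,4.9],[0,0,0]],[[-0.3,0,4.9],[0,0,0]]]'
python3 -m handwheel '[[[0,0,0.2],[0,0,0]],[[0,0,0.4],[0,0,0]],[[0,0,0.5],[0,0,0]],[[0,0,0.5],[0,0,0]]]'
```

```text
t: 11.58
tool_pos: [0.4694, 0.251, 0.079]
tool_rot: [-3.1, 0.508, 0.005]
contact_force: [0.3, -0.6, -0.7]
opening: 0.0483
grip_force: 31.3
t: 12.08
tool_pos: [0.4692, 0.2509, 0.074]
tool_rot: [-3.1, 0.509, 0.005]
contact_force: [0.3, 0.6, -0.9]
opening: 0.0488
grip_force: 31.3
```

```bash
python3 -m handwheel '[[[0,0,0.1],[0,0,0]],[[0,0,0.2],[0,0,0]],[[0,0,0.2],[0,0,0]]]'
python3 -m handwheel '[[[0,0,0.1],[0,0,0]],[[0,0,0.2],[0,0,0]],[[0,0,0.2],[0,0,0]]]'
```

```text
t: 12.45
tool_pos: [0.4692, 0.2509, 0.0719]
tool_rot: [-3.1, 0.509, 0.005]
contact_force: [-0.4, -0.5, -0.8]
opening: 0.0484
grip_force: 31.3
t: 12.82
tool_pos: [0.4692, 0.2509, 0.0699]
tool_rot: [-3.1, 0.509, 0.005]
contact_force: [-0.5, 0.3, -1.2]
opening: 0.0482
grip_force: 31.3
```

```bash
python3 -m handwheel '[[[0,0,0.1],[0,0,0]],[[0,0,0.2],[0,0,0]],[[0,0,0.2],[0,0,0]]]'
python3 -m handwheel '[[[0,0,0.05],[0,0,0]],[[0,0,0.1],[0,0,0]],[[0,0,0.1],[0,0,0]]]'
```

```text
t: 13.2
tool_pos: [0.4694, 0.251, 0.0693]
tool_rot: [-3.1, 0.508, 0.005]
contact_force: [-3.6, -1.4, 7.0]
opening: 0.0484
grip_force: 35.4
t: 13.58
tool_pos: [0.4694, 0.251, 0.0692]
tool_rot: [3.1, -0.508, -0.006]
contact_force: [-7.8, -2.5, 12.8]
opening: 0.0492
grip_force: 38.3
```

```bash
python3 -m handwheel '[[[0,0,-0.2],[0,0,0]],[[0,0,-0.2],[0,0,0]]]'
python3 -m handwheel '[[[0,0,0],[0,0,0]],[[0,0,0],[0,0,0]],[[0,0,0],[0,0,0]],[[0,0,0],[0,0,0]]]' -0.45
python3 -m handwheel '[[[0,0,-1],[0,0,0]],[[0,0,-4],[0,0,0]],[[0,0,-9],[0,0,0]],[[0,0,-13],[0,0,0]],[[0,0,-13],[0,0,0]]]'
python3 - <<'E'
from h import *
for c in ('side','scene'):
    im=ctrl.get_image(c)
    for q,z in (('drilled_center',.074),('pan',.072),('plain_center',.0425)):
        for r in ctrl.landmark_of(c,q)[:2]: print(c,q,np.round(r['position']),round(r['score'],2),np.round(at(c,r['position'],z),4))
    if c=='side': a=im[80:240,200:400].repeat(2,0).repeat(2,1)
    else: b=im[200:360,320:520].repeat(2,0).repeat(2,1)
cv2.imwrite('pics/p2.png',np.hstack([a,b]))
E
```

```text
t: 13.82
tool_pos: [0.4696, 0.2511, 0.0693]
tool_rot: [-3.099, 0.508, 0.003]
contact_force: [-0.6, 0.4, 1.9]
opening: 0.0489
grip_force: 32.9
t: 14.32
tool_pos: [0.4692, 0.2509, 0.0689]
tool_rot: [-3.1, 0.509, 0.005]
contact_force: [0.6, 0.2, 1.1]
opening: 0.0618
grip_force: 0.0
t: 14.95
tool_pos: [0.4722, 0.2518, 0.2049]
tool_rot: [-3.095, 0.508, -0.009]
contact_force: [-1.1, -0.3, -0.2]
opening: 0.0623
grip_force: 0.0
side drilled_center [301. 159.] 0.86 [0.511 0.236 0.074]
side pan [303. 162.] 0.76 [0.5151 0.2276 0.072 ]
side plain_center [341. 257.] 0.84 [ 0.5798 -0.0458  0.0425]
scene drilled_center [420. 298.] 0.57 [0.5119 0.2388 0.074 ]
scene pan [420. 298.] 0.76 [0.5109 0.2383 0.072 ]
scene plain_center [300. 250.] 0.65 [ 0.5895 -0.0391  0.0425]
```

View pics/p2.png

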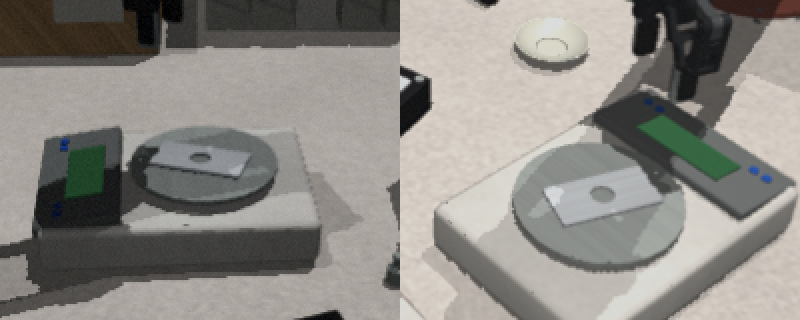

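The plate lies flat in the middle of the pan, and the gripper is clear of it.

```bash
python3 -c "
from station import ctrl
print(ctrl.finish_job())"
```

```text
the job is handed in; nothing more can be done
None
```

The job is handed in, with no verdict returned: I tipped the drilled plate up in its nest and laid it flat, within a few mm of the pan's centre by camera; the plain plate is still in its nest.

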